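Set a return spring in the bench spring tester

ROBOT

A 6-joint arm with a two-finger parallel gripper is mounted at the origin on the work surface. World frame = base frame: x ahead of the robot, y to its left, z up, the work surface at z = 0. Lengths are in mm, angles in rad, forces in N, time in s.
With the tool pointing down it reaches from about 325 to 875 mm from the base axis. Payload 4.4 kg.
Tool frame: the origin (TCP) lies midway between the tips of the shut fingers; the grasp point (between the pads) lies 19 mm behind it; z points along the fingers, y is the line along which they close (so a half turn about z gives the same grasp; the last joint's range is limited). The gripper opens to 85 mm and grips with 20 to 120 N. Pads are 22 mm wide; open, the fingers measure 114 mm over their backs; the gripper's body (76 mm by 85 mm) begins 54 mm behind the grasp point. The pads swing forward as they close: fully open they stand 13 mm farther back than shut.
Start: joints at [-1.317, 0.207, 1.542, -0, 1.393, -0.15], TCP at [226.443, -528.536, 231.282] pointing down, gripper open.
Joint ranges: [-2.73, 2.73], [-0.86, 2.22], [0.23, 2.46], [-1.11, 4.25], [0.08, 2.63], [-2.82, 2.82]. Speed limits (rad/s): [2.79, 2.79, 3.14, 3.14, 3.14, 3.14].

INTERFACE

Orientations are given as a 3x3 rotation matrix whose columns are the frame's x, y, z axes.
In Python, from plant import sensors, optics, r gives the robot as it stands. The module is installed in compiled form; this text tells all that it offers.
- The arm moves only by the tool arm_command, never from a script. Its argument "increments" is one flat list of numbers, 6 for each row, row after row: the shift along the tool's x, y, z in m, then the turn, a rotation vector about the tool's x, y, z in rad. A call has 1 to 20 rows; each row shifts and turns the commanded pose from where the row before left it, along the tool's axes as they then stand; what a row does not reach is not made up. A row lasts 1/8 s, in which the tool goes at most 62.5 mm and 10.7 degrees, less where a joint would pass 70% of its speed; a pose out of reach is approached as far as the arm can. A call is refused whole if a number of a shift passes 0.0625 or a number of a turn 0.188, either way. A call with a gripper value outside its range is refused whole. "hand" is the finger opening in m, from 0 to 0.0854, set as the call begins (left out, the last holds). The fingers move at their own pace and stop on an object; "force" is the grip in N (left out, the last holds). Time passes only in rows, so rows that do not move let the fingers close. It gives the time, the measured TCP pose, the force, the opening and the grip force at its end, in the units of the state.
- sensors.observe(): the state, without advancing time (a new reading comes with each control period).
- optics.read_camera(name): name is "side" or "top"; returns the picture (420x560x3 uint8, blue, green, red); there is no depth.
- optics.get_calibration(name): a dict with "mtx" (3x3 intrinsics, pixels), "distortion" ([k1, k2, p1, p2, k3] as OpenCV has them; the pictures are not rectified), "extrinsics" (4x4, takes a point from world to camera coordinates). Camera axes: x right, y up, looking along -z (the intrinsics and any distortion apply to the point x, -y, -z); pixel columns grow to the right and rows downward; lengths in mm; the calibration is good to about 2 mm. A picture is of the moment at which its call begins. get_calibration takes no time and is no camera call.
- r.finish_job(): hands the job in; it is judged then, once.
The state is a dict: "time": time; "joint_positions": joint angles; "joint_velocities": joint speeds; "tau": joint torques, N m; "tcp_pos": TCP position; "eef_rot": TCP orientation; "force": force on the tool from outside, world axes, zero at the start; "wrist_torque": the same for the moment, N m; "finger_gap": opening from 0.0 (shut) to 1.0 (fully open); "gripper_force": force on a finger pad.
Only numpy, scipy, OpenCV 4.12 (cv2) and the standard library are available. Lean on these libraries where they do the work, as an engineer would, in place of code of your own. Each camera call takes 0.05 s, during which the arm holds its last target. There are 200 camera calls.

TASK

A new return spring from the rivet tool is in the bench spring tester and must be set to its working length. With the fingertips press down on the black thumb pad at the free corner of the tilt plate until the pointer stands level with the tab of the sliding index on the upright scale, without going past the tab; keep it there for a full second, then take the fingers away and let the plate come all the way back up. Leave the index where it is set, and do not push over, shift or lift the loose parts standing round the tester.

Things in the scene. Friction and masses are not known exactly. Their poses are not given: they have to be found in the camera images.
- tester: Bench spring tester, bolted down. Grey base 130 x 310 x 14 mm, long along its y. Origin on the bench: base x -65..65, y -175..135 mm; +x is the scale side, away from the robot; z up. Aluminium tilt plate (90 mm wide, top 104 mm above the bench, free end y = -90) hinged on lugs at y = 100, height 100, axis along x, over a coil spring. White scale blade at x = 44, y = -166..-126, top at 116 mm
- pad_top (a point): Top centre of the thumb pad (geom platen_c0), a low domed black rubber button 38 mm across, 10 mm high, on the tilt plate's free corner away from the scale (tester x -30, y -68 mm; 168 mm from the hinge); 114 mm above the bench at rest. Press straight down: 2.5 N to start, then 0.2 N more per mm; stop at 51 mm. It sinks 0.71 mm per mm of the pointer tip, almost straight. A spring pushes it back up
- pointer_tip (a point): Free end of the dark steel pointer, a level needle 4 mm thick fixed to the tilt plate, 235 mm from the hinge line, in front of the scale's +x face; 100 mm above the bench at rest, and it goes down as the pad is pressed
- index_mark (a point): Middle of the inner edge of the index tab, a square brass tab 12 mm high facing the pointer tip, on a small brass slide with knurled screw at the scale's outer edge, held by friction. Its height varies: 26 to 56 mm below the pointer's rest height. The pointer is at the mark when both points have the same height, within 6 mm (half the tab)
- platen (a joint): Angle of the tilt plate, rad: 0 at rest (up, against its stop), growing as it is pressed down, at most 0.31. The pointer tip goes down by 235 mm x sin(angle)
- sleeve: Loose bystander: aluminium pulling-head sleeve standing upright, 42 mm across, 60 mm high, 0.25 kg, origin at the centre of its underside. Leave alone
- mandrel_a: Loose bystander: brass jaw mandrel standing on its 20 mm flange, 62 mm high, stem 10 mm, origin at the centre of its underside. Leave alone
- mandrel_b: Loose bystander: second brass jaw mandrel, the same as the first. Leave alone
- spare_spring: Loose bystander: spare steel coil spring standing upright, 40 mm across, 76 mm high, origin at the centre of its underside. Leave alone

How it is judged (in metres and radians):
On the way, in this order (a step that is already met when the one before it is completed fails the run):
1. the fingers press the thumb pad and the pointer stays level with the index tab, within 6 mm, for 0.9 s (z of pointer_tip in the frame of index_mark between -0.006 and 0.006 m and contact force between the fingers and platen_c0 above 1 N), for 0.9 s.
2. the plate is let go and is back up at its stop (value of joint platen below 0.02 rad and contact force between the fingers and platen_c0 below 0.1 N), for 0.2 s.
At the end, for the whole second after the job is handed in: The tilt plate is back up (within 0.02 rad of its stop), the index is where it was set (within 3 mm), and the four loose parts stand upright (within 0.1 rad) and within 10 mm of where they were (value of joint platen below 0.02 rad and distance of index_mark from where it was at the start of the episode below 0.003 m and distance of each of sleeve, mandrel_a, mandrel_b, spare_spring from where it was at the start of the episode below 0.01 m and angle between each of sleeve, mandrel_a, mandrel_b, spare_spring's own z axis and vertical below 0.1 rad); the robot touches nothing.
It fails at once if the pointer goes past the index tab (more than 10 mm below its middle) (z of pointer_tip in the frame of index_mark below -0.01 m).
It fails at once if the index is shifted on its scale by more than 3 mm (distance of index_mark from where it was at the start of the episode above 0.003 m).
It fails at once if a loose part is lifted, pushed over or shifted by more than 10 mm (distance of any of sleeve, mandrel_a, mandrel_b, spare_spring from where it was at the start of the episode above 0.01 m or angle between any of sleeve, mandrel_a, mandrel_b, spare_spring's own z axis and vertical above 0.3 rad).
It also fails if it takes over 42 s, if anything falls off the work surface, if the arm or the gripper's body presses on something with over 40 N, if the wrist force passes 120 N, or if a joint passes its speed limit or range.

## Working session

There is one attempt and no reset: what is moved stays moved. The work goes in short steps, Python scripts to look and compute and a tool call to move; the robot and the scene stay as the last step left them, time stands still between calls to the robot, and variables do not carry over. Pictures are saved under pics/ and viewed, at most 10 in all, crops included, and the job is handed in when it is done.

Besides the shell and the picture viewer there is one more tool, called by a JSON object that holds its "op" and its "data". arm_command: Moves the arm, as the interface text tells. Its arguments: {"type":"object","properties":{"increments":{"type":"array","items":{"type":"number"}},"hand":{"type":"number"},"force":{"type":"number"}},"required":["increments"]}

```bash
mkdir -p pics; cat > h.py <<'E'
import numpy as np, cv2
from plant import sensors, optics, r
def cal(n):
    c=optics.get_calibration(n); return np.array(c["mtx"],float),np.array(c["distortion"],float),np.array(c["extrinsics"],float)
def ray(n,px):
    K,D,E=cal(n); u=cv2.undistortPoints(np.array([[px]],float),K,D)[0,0]
    R,t=E[:3,:3],E[:3,3]; d=R.T@np.array([u[0],-u[1],-1.]); return -R.T@t,d/np.linalg.norm(d)
def atz(n,px,z):
    o,d=ray(n,px); return o+d*(z-o[2])/d[2]
def proj(n,P):
    K,D,E=cal(n); p=(E[:3,:3]@np.atleast_2d(P).T).T+E[:3,3]; p=p*[1,-1,-1]
    return cv2.projectPoints(p,np.zeros(3),np.zeros(3),K,D)[0][:,0]
def tri(a,b,na="top",nb="side"):
    o1,d1=ray(na,a);o2,d2=ray(nb,b); s=np.linalg.lstsq(np.c_[d1,-d2],o2-o1,rcond=None)[0]
    p,q=o1+s[0]*d1,o2+s[1]*d2; return (p+q)/2,np.linalg.norm(p-q)
E
python3 - <<'E'
from h import *
for n in("top","side"):
    cv2.imwrite(f"pics/{n}0.png",cv2.resize(optics.read_camera(n),(800,600),interpolation=cv2.INTER_CUBIC)); print(n,ray(n,(280,210)))
s=sensors.observe();print(s["time"],s["eef_rot"])
E
```

```text
top (array([457.45505172,  23.21476111, 783.54152934]), array([ 0.09438991, -0.01002753, -0.9954848 ]))
side (array([ 133.17016031, -432.88960783,  495.66881577]), array([ 0.5582292 ,  0.61463491, -0.55731865]))
0.1 [[ 9.19180127e-01  3.93837083e-01 -4.96522988e-04]
 [ 3.93837262e-01 -9.19178043e-01  1.98396239e-03]
 [ 3.24964931e-04 -2.01916805e-03 -9.99997909e-01]]
```

View pics/top0.png

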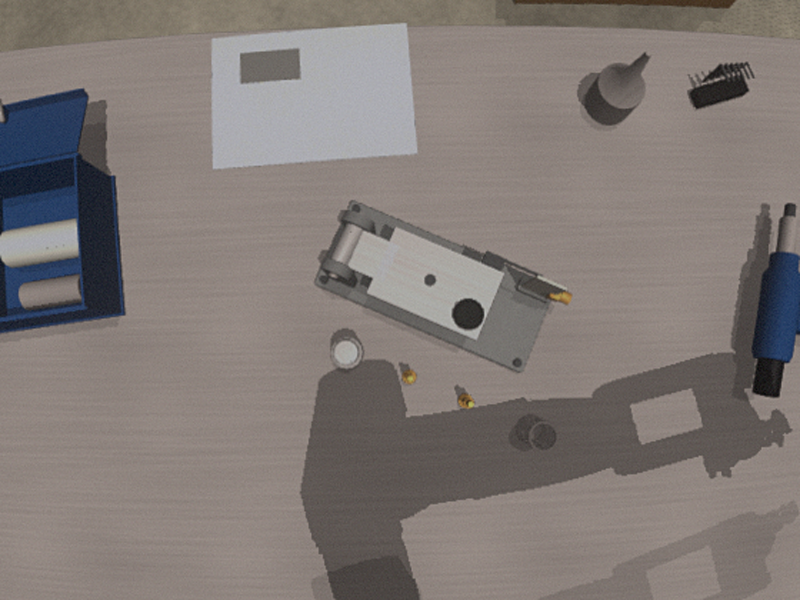

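View pics/side0.png

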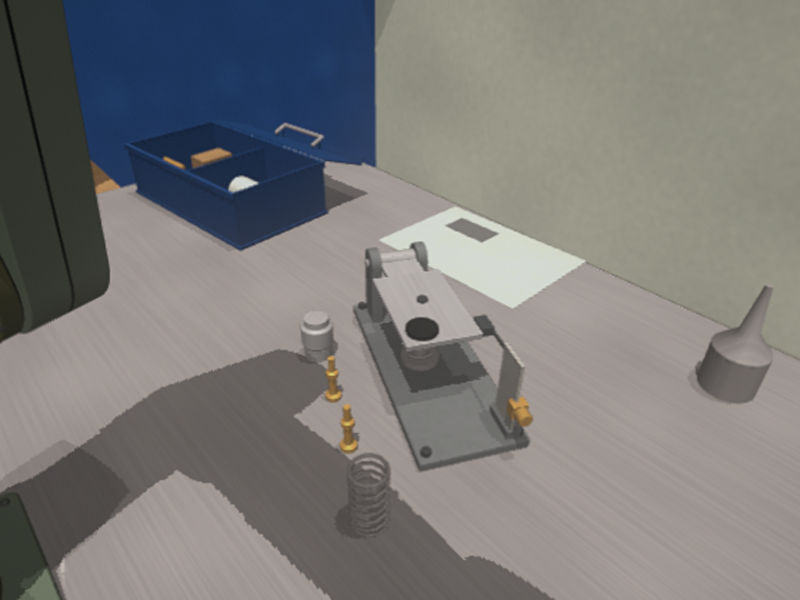

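The top view shows the base corners at about (352,200), (316,284), (521,371), the pad at (468,314) and the brass index at (562,297). In the side view the pad is at (422,328) and the index at (520,411). All are 800x600 pixels. Next I'll fit the tester pose and take enlarged crops.

```bash
cat >> h.py <<'E'
def toW(p,P):
    c,s=np.cos(p[2]),np.sin(p[2]); P=np.atleast_2d(P).astype(float)
    return P@np.array([[c,s,0],[-s,c,0],[0,0,1]])+[p[0],p[1],0]
E
python3 - <<'E'
from h import *
from scipy.optimize import least_squares
T=np.array([[65,135,14],[-65,135,14],[-65,-175,14],[-30,-68,114]]);pt=np.array([[352,200],[316,285],[521,372],[468,313]])*.7
S=np.array([[-65,-175,14],[-30,-68,114]]);ps=np.array([[421,468],[422,328]])*.7
f=lambda p:np.r_[(proj("top",toW(p,T))-pt).ravel(),(proj("side",toW(p,S))-ps).ravel()]
a=atz("top",pt[3],114)
s=least_squares(f,[a[0],a[1],-1.9+1.9,])
s=min((least_squares(f,[a[0],a[1],y]) for y in np.arange(0,6,1)),key=lambda s:s.cost)
print(s.x,s.cost,s.fun.round(1),"pad",toW(s.x,[-30,-68,114]),a,tri(pt[3],ps[1]))
np.save("pose.npy",s.x)
for n in("top","side"):
    im=optics.read_camera(n)
    q=proj(n,toW(s.x,[[44,-166,116],[48,-135,100]])); print(n,q)
    c=proj(n,toW(s.x,[44,-150,80]))[0].astype(int); x0,y0=c[0]-40,c[1]-40; print(x0,y0)
    cv2.imwrite(f"pics/{n}1.png",cv2.resize(im[y0:y0+75,x0:x0+80],None,fx=8,fy=8,interpolation=cv2.INTER_CUBIC))
print({k:atz("top",(u*.7,v*.7),z).round() for k,u,v,z in(("sleeve",346,353,60),("ma",409,376,62),("mb",467,400,62),("spr",543,435,76))})
E
```

```text
[ 5.57236073e+02 -1.66995627e+01 -4.28349068e-01] 7.460834150886458 [-0.1 -0.2 -1.7 -0.2  1.4  1.4  1.4  1.  -0.1 -1.   0.9 -1.8] pad [[501.7013583  -66.09486089 114.        ]] [503.48435416 -63.79401391 114.        ] (array([503.22392317, -63.97142717, 108.6051849 ]), np.float64(1.6255614070761977))
top [[397.80466055 202.7038152 ]
 [379.77999311 194.74892829]]
343 161
side [[367.48279734 257.46296878]
 [358.97688319 252.21166191]]
319 229
{'sleeve': array([460.,  86.,  60.]), 'ma': array([429.,   7.,  62.]), 'mb': array([397., -65.,  62.]), 'spr': array([ 352., -157.,   76.])}
```

View pics/side1.png

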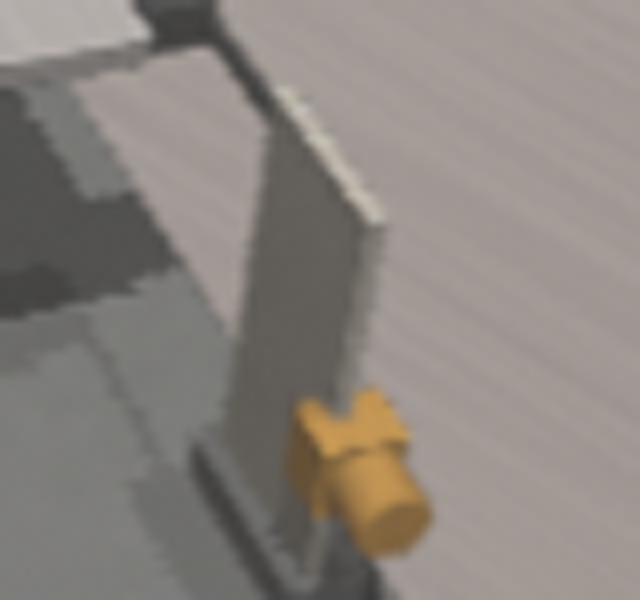

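View pics/top1.png

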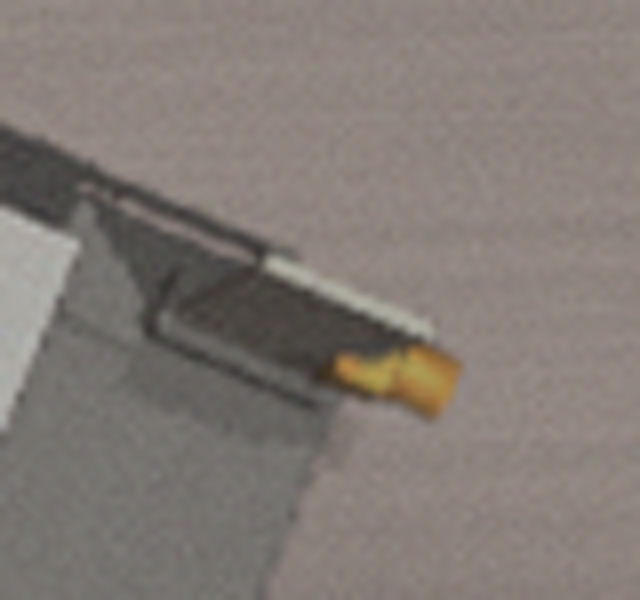

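The side crop shows the blade's top outer corner at about (381,218). The brass slide straddles the blade edge, from about (345,410) at the top down to about 520, with the knob's end centre at (397,522). I'll convert these to heights relative to the blade top.

```bash
python3 - <<'E'
from h import *
p=np.load("pose.npy")
g=lambda P:((proj("side",toW(p,P))-[319,229])*8)
off=np.array([381,218])-g([44,-166,116])[0]; print(off)
for z in (116,80,74,68,62,56,50,44,38,14):
  print(z,(g([[44,-166,z],[38,-172,z],[50,-172,z],[44,-172,z],[44,-186,z]])+off).round().tolist())
o,d=ray("side",(319+397/8,229+522/8))
# knob from both views: end center
print(tri((343+452/8,161+382/8),(319+400/8,229+522/8)))
print(toW(p,[[44,-186,60]]))
s=sensors.observe();print(np.linalg.norm(toW(p,[-30,-68,114])[0,:2]))
E
```

```text
[-6.86237869 -9.70375021]
116 [[381.0, 218.0], [366.0, 245.0], [427.0, 233.0], [397.0, 239.0], [434.0, 290.0]]
80 [[354.0, 367.0], [339.0, 395.0], [398.0, 382.0], [369.0, 388.0], [404.0, 440.0]]
74 [[350.0, 390.0], [335.0, 418.0], [393.0, 406.0], [364.0, 412.0], [399.0, 464.0]]
68 [[345.0, 414.0], [331.0, 442.0], [389.0, 429.0], [360.0, 436.0], [395.0, 488.0]]
62 [[341.0, 437.0], [326.0, 465.0], [384.0, 453.0], [355.0, 459.0], [390.0, 511.0]]
56 [[337.0, 460.0], [322.0, 488.0], [380.0, 476.0], [351.0, 482.0], [385.0, 534.0]]
50 [[333.0, 483.0], [318.0, 511.0], [375.0, 498.0], [347.0, 505.0], [381.0, 557.0]]
44 [[328.0, 505.0], [314.0, 534.0], [371.0, 521.0], [343.0, 527.0], [376.0, 580.0]]
38 [[324.0, 528.0], [310.0, 556.0], [367.0, 543.0], [338.0, 550.0], [372.0, 602.0]]
14 [[309.0, 614.0], [294.0, 643.0], [350.0, 630.0], [322.0, 636.0], [355.0, 689.0]]
(array([ 521.9696682 , -204.88512914,   61.19701062]), np.float64(2.2220926248230577))
[[ 520.00204862 -204.17123372   60.        ]]
506.0363460863004
```

The index mark is at about z = 60 mm, which is 40 mm below the pointer's rest height and inside the 26..56 range. That means a pad sink of about 28 mm. The pad is at about (502.5, -65). I'll shut the fingers and go above it.

{"op": "arm_command", "data": {"increments": [0.0336, -0.0244, 0, 0, 0, 0, 0.0336, -0.0244, 0, 0, 0, 0, 0.0336, -0.0244, 0, 0, 0, 0, 0.0336, -0.0244, 0, 0, 0, 0, 0.0336, -0.0244, 0, 0, 0, 0, 0.0336, -0.0244, 0, 0, 0, 0, 0.0336, -0.0244, 0, 0, 0, 0, 0.0336, -0.0244, 0, 0, 0, 0, 0.0336, -0.0244, 0, 0, 0, 0, 0.0336, -0.0244, 0, 0, 0, 0, 0.0336, -0.0244, 0, 0, 0, 0, 0.0336, -0.0244, 0, 0, 0, 0, 0.0336, -0.0244, 0, 0, 0, 0, 0, 0, 0.03, 0, 0, 0, 0, 0, 0.03, 0, 0, 0, 0, 0, 0.02, 0, 0, 0, 0, 0, 0, 0, 0, 0], "hand": 0}}

```text
time: 2.33
tcp_pos: [501.2, -64.3, 149.3]
eef_rot: [[0.919, 0.394, -0.005], [0.394, -0.919, 0.001], [-0.004, -0.003, -1.0]]
force: [-0.1, 0.8, -0.3]
finger_gap: 0.003
gripper_force: 0.0
```

{"op": "arm_command", "data": {"increments": [0.0, 0, 0.015, 0, 0, 0, 0, 0, 0.015, 0, 0, 0, 0, 0, 0.003, 0, 0, 0, 0, 0, 0, 0, 0, 0]}}

```text
time: 2.82
tcp_pos: [502.9, -64.9, 118.0]
eef_rot: [[0.919, 0.394, -0.001], [0.394, -0.919, 0.0], [-0.0, -0.0, -1.0]]
force: [1.2, -0.1, 0.4]
finger_gap: 0.002
gripper_force: 0.0
```

```bash
python3 - <<'E'
from h import *
n="side";im=optics.read_camera(n)
x0,y0=240,170
cv2.imwrite("pics/side2.png",cv2.resize(im[y0:y0+110,x0:x0+140],None,fx=5,fy=5,interpolation=cv2.INTER_CUBIC))
print(sensors.observe()["tcp_pos"],sensors.observe()["force"])
E
```

```text
[503.22711983 -65.0192227  118.44126345] [-0.14402338 -0.22071578  0.19645574]
```

View pics/side2.png

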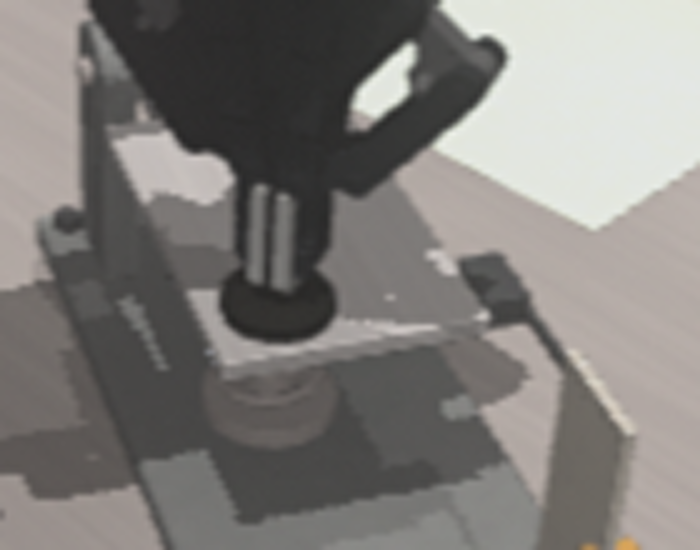

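The fingertips at (270,290) sit over the pad, centred at (278,303), about 4 mm above it. I'll press part way and check.

{"op": "arm_command", "data": {"increments": [0, 0, 0.004, 0, 0, 0, 0, 0, 0.004, 0, 0, 0, 0, 0, 0.004, 0, 0, 0, 0, 0, 0.004, 0, 0, 0, 0, 0, 0.004, 0, 0, 0, 0, 0, 0.004, 0, 0, 0, 0, 0, 0, 0, 0, 0]}}

```text
time: 3.75
tcp_pos: [503.6, -65.5, 94.7]
eef_rot: [[0.919, 0.394, 0.001], [0.394, -0.919, -0.001], [0.001, 0.001, -1.0]]
force: [-1.6, -1.7, 6.8]
finger_gap: 0.001
gripper_force: 3.3
```

```bash
python3 - <<'E'
from h import *
n="side";im=optics.read_camera(n)
x0,y0=270,190
cv2.imwrite("pics/side3.png",cv2.resize(im[y0:y0+120,x0:x0+120],None,fx=5,fy=5,interpolation=cv2.INTER_CUBIC))
print(sensors.observe()["tcp_pos"],sensors.observe()["force"])
p=np.load("pose.npy")
for dr in (0,20,25,30,35,40,45):
    a=np.arcsin(dr/235); c,s=np.cos(a),np.sin(a)
    q=[[x,100+y*c+z*s*1,100+z*c+y*s] for x,y,z in((45,-190,4),(-45,-190,4))]
    print(dr,((proj("side",toW(p,q))-[x0,y0])*5-[4,6]).round().tolist())
E
```

```text
[503.57491737 -65.5215705   94.85253402] [-1.19894276 -2.57966469  5.73495148]
0 [[371.0, 210.0], [103.0, 258.0]]
20 [[364.0, 248.0], [100.0, 296.0]]
25 [[363.0, 257.0], [99.0, 305.0]]
30 [[361.0, 266.0], [99.0, 314.0]]
35 [[358.0, 274.0], [97.0, 323.0]]
40 [[356.0, 282.0], [96.0, 331.0]]
45 [[354.0, 290.0], [95.0, 339.0]]
```

View pics/side3.png

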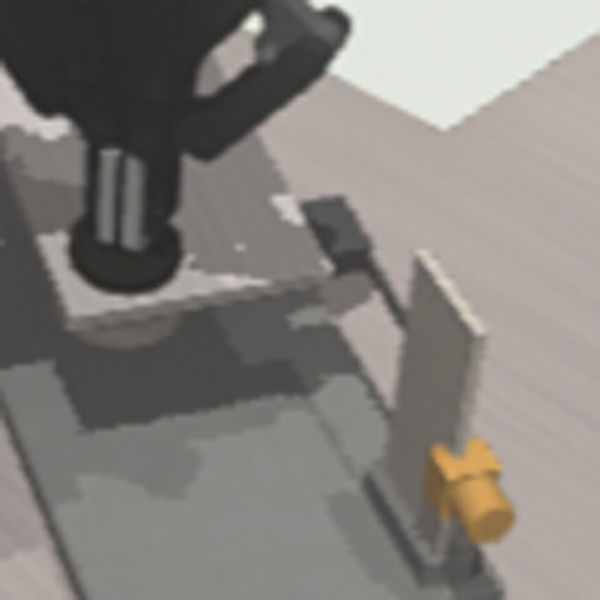

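The plate's near corners shifted about 55 crop px, which means a pointer drop of about 29 mm. The brass index hasn't moved. I'll go about 7 mm deeper and hold.

{"op": "arm_command", "data": {"increments": [0, 0, 0.003, 0, 0, 0, 0, 0, 0.003, 0, 0, 0, 0, 0, 0.001, 0, 0, 0, 0, 0, 0, 0, 0, 0, 0, 0, 0, 0, 0, 0, 0, 0, 0, 0, 0, 0, 0, 0, 0, 0, 0, 0]}}

```text
time: 4.68
tcp_pos: [503.7, -65.2, 88.2]
eef_rot: [[0.919, 0.394, 0.001], [0.394, -0.919, -0.001], [0.001, 0.001, -1.0]]
force: [-1.5, -1.4, 8.2]
finger_gap: 0.003
gripper_force: 4.1
```

```bash
python3 - <<'E'
from h import *
im=optics.read_camera("side")
x0,y0=270,190
cv2.imwrite("pics/side4.png",cv2.resize(im[y0:y0+120,x0:x0+120],None,fx=5,fy=5,interpolation=cv2.INTER_CUBIC))
print(sensors.observe()["tcp_pos"],sensors.observe()["force"])
E
```

```text
[503.75286469 -65.23580298  88.28491156] [-1.2256796  -0.55560933  8.05188435]
```

View pics/side4.png

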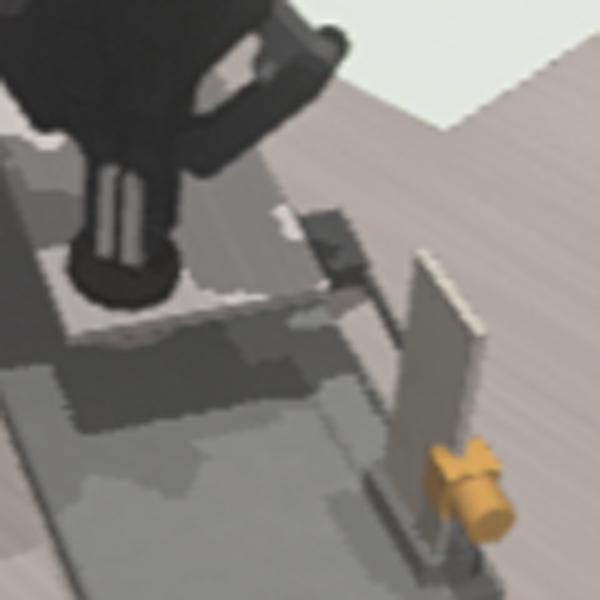

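The near corners moved another ~15.5 px, so the drop is now about 36–39 mm. I'll cross-check using where the pointer needle goes behind the blade's inner edge, about (402,340).

```bash
python3 - <<'E'
from h import *
p=np.load("pose.npy"); x0,y0=270,190
g=lambda P:((proj("side",toW(p,P))-[x0,y0])*5)
off=np.array([485,332])-g([44,-166,116])[0]
print(off,(g([[44,-126,116],[44,-126,60],[44,-166,60]])+off).round().tolist())
for dr in (0,28,32,36,40,44):
    a=np.arcsin(dr/235);L=np.array([180,200,210,220,230])
    q=np.c_[np.full(5,48),100-L*np.cos(a),100-L*np.sin(a)]
    print(dr,(g(q)+off).round().astype(int).tolist())
im=optics.read_camera("side")[235:275,330:375]
a=cv2.resize(im,None,fx=13,fy=13,interpolation=cv2.INTER_CUBIC);cv2.imwrite("pics/side5.png",cv2.convertScaleAbs(a,alpha=1.5))
E
```

```text
[-2.41398668 -5.31484388] [[424.0, 249.0], [402.0, 388.0], [459.0, 474.0]]
0 [[367, 201], [393, 237], [407, 256], [421, 276], [435, 296]]
28 [[359, 251], [383, 293], [396, 315], [409, 337], [422, 360]]
32 [[357, 257], [381, 300], [394, 323], [407, 345], [420, 369]]
36 [[356, 264], [380, 307], [392, 330], [405, 353], [417, 377]]
40 [[354, 270], [378, 314], [390, 337], [402, 361], [415, 385]]
44 [[352, 276], [376, 321], [388, 344], [400, 368], [413, 392]]
```

View pics/side5.png

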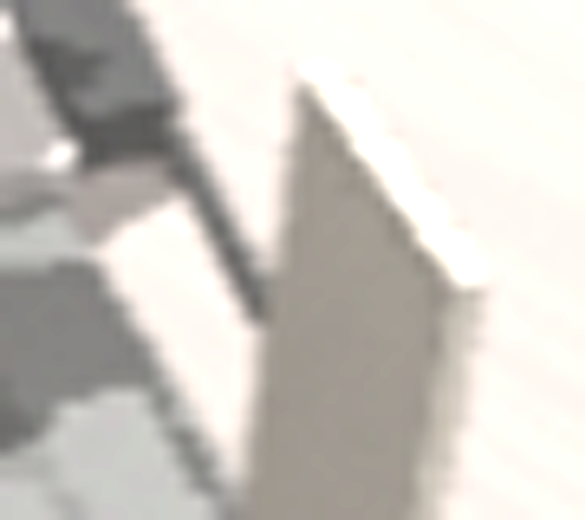

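Using the rest picture as reference, the needle at (240,272) gives a drop of about 39 mm, agreeing with the corners. The target is about 40, so I'll add half a millimetre and hold, then release.

{"op": "arm_command", "data": {"increments": [0, 0, 0.0005, 0, 0, 0, 0, 0, 0, 0, 0, 0, 0, 0, 0, 0, 0, 0, 0, 0, 0, 0, 0, 0, 0, 0, 0, 0, 0, 0, 0, 0, 0, 0, 0, 0, 0, 0, 0, 0, 0, 0, 0, 0, 0, 0, 0, 0, 0, 0, 0, 0, 0, 0, 0, 0, 0, 0, 0, 0, 0, 0, 0, 0, 0, 0, 0, 0, 0, 0, 0, 0]}}

```text
time: 6.28
tcp_pos: [503.7, -65.2, 87.8]
eef_rot: [[0.919, 0.394, 0.001], [0.394, -0.919, -0.0], [0.001, 0.001, -1.0]]
force: [-1.9, -0.2, 8.9]
finger_gap: -0.001
gripper_force: 4.2
```

{"op": "arm_command", "data": {"increments": [0, 0, -0.008, 0, 0, 0, 0, 0, -0.008, 0, 0, 0, 0, 0, -0.008, 0, 0, 0, 0, 0, -0.01, 0, 0, 0, 0, 0, -0.02, 0, 0, 0, 0, 0, -0.03, 0, 0, 0, 0, 0, -0.03, 0, 0, 0, 0, 0, 0, 0, 0, 0, 0, 0, 0, 0, 0, 0, 0, 0, 0, 0, 0, 0, 0, 0, 0, 0, 0, 0]}}

```text
time: 7.65
tcp_pos: [502.2, -64.7, 199.5]
eef_rot: [[0.919, 0.394, -0.002], [0.394, -0.919, 0.001], [-0.002, -0.002, -1.0]]
force: [-0.0, -0.5, 1.0]
finger_gap: 0.003
gripper_force: 0.0
```

```bash
python3 - <<'E'
from h import *
im=optics.read_camera("side")
cv2.imwrite("pics/side6.png",cv2.resize(im[150:390,180:420],None,fx=2.5,fy=2.5))
s=sensors.observe();print(s["time"],s["tcp_pos"],s["force"])
E
```

```text
7.7 [502.43483962 -64.75315337 199.76179176] [-0.46103547 -0.11234657 -0.05738627]
```

View pics/side6.png

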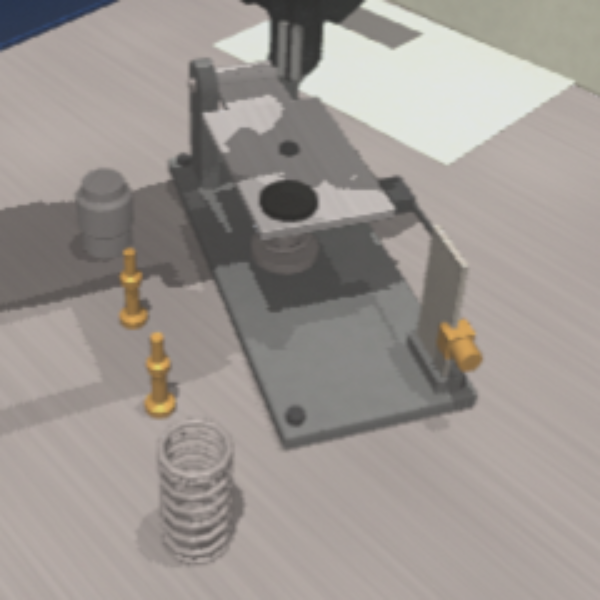

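The plate is back up with the pad at (289,201), and the fingers are clear of it. All four loose parts are standing and the index is unmoved at (460,345).

```bash
python3 -c "
from plant import r
print(r.finish_job())"
```

```text
the job is handed in; nothing more can be done
None
```

I pressed the pad until the pointer was level with the index tab by my camera estimate (about 39.5 mm down, tab about 40 mm), held it over a second and let the plate come fully back up; the index and loose parts look unmoved, and the job is handed in (no verdict returned).

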